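Hold the inspection cover at the pointer

ROBOT

A 6-joint arm with a two-finger parallel gripper is mounted at the origin on a cart in front of the work surface, level with it; the furniture and walls round the work are solid. World frame = base frame: x ahead of the robot, y to its left, z up, the work surface at z = 0. Lengths are in m, angles in degrees, forces in N, time in s.
With the tool pointing down it reaches from about 0.375 to 0.9 m from the base axis. Payload 3.1 kg.
Tool frame: the origin (TCP) lies at the very end of the fingers, on their centre line; the grasp point (between the pads) lies 19 mm behind it; z points along the fingers, y is the line along which they close (so a half turn about z gives the same grasp; the last joint's range is limited). The gripper opens to 87 mm and grips with 3 to 60 N. Pads are 19 mm wide; open, the fingers measure 117 mm over their backs; the gripper's body (75 mm by 190 mm) begins 51 mm behind the grasp point.
Start: joints at [60.877, 30.224, 82.088, -0, 67.689, -10.227], TCP at [0.202, 0.591, 0.201] pointing down, gripper open.
Joint ranges: [-176.69, 176.69], [-43.24, 126.21], [12.49, 139.97], [-82, 262], [0, 151.66], [-163.58, 163.58]. Speed limits (degrees/s): [159.86, 159.86, 180, 180, 180, 180].

INTERFACE

Orientations are given as a 3x3 rotation matrix whose columns are the frame's x, y, z axes.
In Python, from rig import bot gives the robot as it stands.
- The arm moves only by the tool move_arm, never from a script. Its argument "increments" is a list of rows, each an object with "xyz": the shift along the tool's x, y, z in mm, a list of three; "roll": the turn about the tool's z in rad; "grip": the opening in per cent of the stroke, from 0 (shut) to 100 (fully open). A call has 1 to 5 rows; each row shifts and turns the commanded pose from where the row before left it, along the tool's axes as they then stand; what a row does not reach is not made up. A row lasts 1/12 s, in which the tool goes at most 41.7 mm and 7.16 degrees, less where a joint would pass 70% of its speed; a pose out of reach is approached as far as the arm can. A call is refused whole if a number of a shift passes 41.7 or a number of a turn 0.125, either way. A call with a gripper value outside its range is refused whole. The fingers move at their own pace and stop on an object; the grip force is fixed at half the most. Time passes only in rows, so rows that do not move let the fingers close. It gives the time, the measured TCP pose, the force, the opening and the grip force at its end, in the units of the state.
- bot.read_state(): the state, without advancing time (a new reading comes with each control period).
- bot.capture(name): name is "scene" or "top" or "wrist"; returns (picture, depth): 400x640x3 uint8, red, green, blue; 400x640 float32, m along the optical axis (not along the pixel's ray), 0 where there is no reading.
- bot.camera_model(name): a dict with "intrinsics" (3x3 intrinsics, pixels), "rvec" (rotation vector, rad) and "tvec" (3), from world to camera coordinates, as OpenCV has them; the wrist camera has in their place "tool_from_camera" (4x4, takes a point from camera to tool coordinates, whose origin is the TCP and whose axes are the flange's). Camera axes: x right, y down, z forward; pixel columns grow to the right and rows downward; lengths in m; the calibration is good to about 2 mm. A picture is of the moment at which its call begins: read the wrist's pose just before it. camera_model takes no time and is no camera call.
- bot.hand_in(): hands the job in; it is judged then, once.
Trained networks look in the newest picture that a camera, given by its name, has taken for a name from the list of things; names that differ only in an ending like _2 or _b are one class to them, and where a whole thing is asked for, a point or a joint stands for the part that bears it (a point fixed in the world has none). Each returns a list of dicts, best first, with "conf" (0 to 1); they miss things now and then, are a little off and sometimes report something else, mostly with a low value. They report only what shows in the picture. A call takes as long as a camera call. They do not tell look-alikes from the thing itself.
- bot.spot_in(label, camera): "at" ([x, y, z] in m, in the coordinates of the camera as it stood for that picture, good to about 4 mm: the middle of the surface that is visible of it).
- bot.trace(label, camera): "mask" (400x640 bool, what is visible of it).
The state is a dict: "time_s": time; "joint_positions": joint angles; "qvel": joint speeds; "tau": joint torques, N m; "position": TCP position; "tcp_rot": TCP orientation; "force": force on the tool from outside, world axes, zero at the start; "moment": the same for the moment, N m; "opening": opening from 0.0 (shut) to 1.0 (fully open); "grasp_force": force on a finger pad.
Only numpy, scipy, OpenCV 4.12 (cv2) and the standard library are available. Lean on these libraries where they do the work, as an engineer would, in place of code of your own. Each camera call takes 0.05 s, during which the arm holds its last target. There are 200 camera calls.

TASK

Lift the wire spool off the closed inspection cover of the grey housing and stand it upright on the bench beside the housing, clear of it. Then swing the cover up (the black lug on it is its grip) until it lies in line with the dark steel pointer arm at its right side, and finish holding the cover there with the gripper: it falls shut if let go, so do not release it or prop it. Leave the pointer and the other things on the bench as they are.

Things in the scene. Friction and masses are not known exactly. Their poses are not given: they have to be found in the camera images.
- housing: grey sheet-metal housing fixed on the bench, an open box 170 x 250 mm and 90 mm high, under a hinged aluminium cover. Origin: centre of its underside on the bench; x points to its back (hinge side), y to its left, z up; turned on the bench by up to 0.25 rad. Right of it (y below about -0.17) stands an open cardboard carton, walls 120 mm high, its raised lid up to about 350 mm: pass over it with care.
- flap (a joint): angle of the cover about its hinge (rad): 0 closed and level, grows as the front edge rises, stop at 1.5. The hinge axis runs along the housing's y at 78 mm behind the housing's origin and 94 mm above the bench. The cover is a plate 166 x 246 mm, 5 mm thick, about 0.45 kg (0.36 to 0.6), with a nearly frictionless hinge: it falls shut when let go.
- flap_lug (a point): grip point in the black upright lug on the cover: 133 mm from the hinge axis toward the front edge, 45 mm above the mid-plane of the cover, 20 mm right of the housing's middle. The lug is a flat tab 14 mm thick along the housing's y, 34 mm wide along x, with a round top of radius 17 mm about this point. Pinch it across its 14 mm; it may turn between the fingers as the cover swings. The point's axes turn with the cover (x points to the hinge, y along the hinge axis).
- flap_hinge (a point): point on the hinge axis, in the middle of the cover's back edge, axes turning with the cover
- flap_edge (a point): middle of the cover's front edge, 164 mm from the hinge axis; axes turn with the cover
- pointer (a joint): angle of the pointer arm about the same hinge axis, measured as the cover's (rad), preset anew each time between 0.55 and 1.05. A flat dark steel bar 166 mm long, 10 mm high, clamped stiffly to the disc, 134 mm right of the housing's middle (13 mm outside its wall) with a round end of radius 9 mm. The cover is in line with it when both angles are equal.
- pointer_tip (a point): centre of the round end of the pointer arm, 166 mm from the hinge axis; its x points to the hinge axis. The arm is clamped to an aluminium disc of radius 50 mm round the hinge axis on the housing's right wall (-y), which stands up to 144 mm above the bench
- spool: spool of wire, upright cylinder 48 mm in diameter and 45 mm high, 0.25 kg (0.2 to 0.33), loose, standing on the left part of the cover, whose upper face is 96.5 mm above the bench. Origin: centre of its underside; z up through its axis
- multimeter: bystander: yellow and black multimeter, 150 x 78 x 48 mm, lying at the left front; origin centre of its underside
- tip_cleaner: bystander: black round soldering-tip cleaner, 58 mm across, 29 mm high; origin centre of its underside
- tape: bystander: roll of white tape lying flat, 68 mm across, 19 mm high; origin centre of its underside
- gear: bystander: white moulded gear lying flat, 40 mm across, 10 mm high; origin centre of its underside
- battery: bystander: pack of three blue cells, 65 x 57 x 18 mm; origin centre of its underside
Not all that is in view belongs to the job. What is shaped like the spool but brown or turquoise is not meant.

How it is judged:
By the outcome, as a careful person would: the job done as asked, in the order asked, and still so for the second after the job is handed in, while the arm keeps its last pose, push and grip.
It also fails if it takes over 58 s, if anything falls off the work surface, if the arm or the gripper's body presses on something with over 40 N, if the wrist force passes 120 N, or if a joint passes its speed limit or range.

## Working session

There is one attempt and no reset: what is moved stays moved. The work goes in short steps, Python scripts to look and compute and a tool call to move; the robot and the scene stay as the last step left them, time stands still between calls to the robot, and variables do not carry over. Pictures are saved under pics/ and viewed, at most 10 in all, crops included, and the job is handed in when it is done.

Besides the shell and the picture viewer there is one more tool, called by a JSON object that holds its "fn" and its "kwargs". move_arm: Moves the arm, as the interface text tells. Its arguments: {"type":"object","properties":{"increments":{"type":"array"}},"required":["increments"]}

```bash
mkdir -p pics; cat > h.py <<'E'
import numpy as np, cv2
from rig import bot
def T(cam):
    m=bot.camera_model(cam); K=np.array(m["intrinsics"],float)
    if "rvec" in m:
        R=cv2.Rodrigues(np.array(m["rvec"],float))[0]; t=np.array(m["tvec"],float).ravel()
        return K,R.T,-R.T@t
    s=bot.read_state(); X=np.array(m["tool_from_camera"]); R=np.array(s["tcp_rot"]).reshape(3,3)
    return K,R@X[:3,:3],R@X[:3,3]+np.array(s["position"])
def cloud(cam,d):
    K,R,t=T(cam); v,u=np.mgrid[:400,:640]
    p=np.stack([(u-K[0,2])/K[0,0]*d,(v-K[1,2])/K[1,1]*d,d],-1)
    return p@R.T+t
def px(cam,P):
    K,R,t=T(cam); q=K@(R.T@(np.array(P)-t)); return q[:2]/q[2]
E
python3 - <<'E'
from h import *
for c in ("scene","top"):
    im,d=bot.capture(c); cv2.imwrite(f"pics/{c}0.png",im[:,:,::-1]); np.save(f"{c}0.npy",d)
    K,R,t=T(c); print(c,"campos",t.round(3))
    for l in ("spool","housing","flap","flap_lug","pointer","pointer_tip","multimeter","tip_cleaner","tape","gear","battery","flap_hinge","flap_edge"):
        for r in bot.spot_in(l,c)[:4]:
            P=R@np.array(r["at"])+t; print(l,round(r["conf"],2),P.round(3),px(c,P).round())
s=bot.read_state(); print(s["time_s"],np.array(s["tcp_rot"]).round(3).tolist(),s["opening"])
E
```

```text
scene campos [-0.273  0.971  0.733]
spool 0.61 [0.473 0.084 0.128] [343. 193.]
spool 0.53 [0.689 0.076 0.049] [294. 194.]
housing 0.93 [0.485 0.045 0.098] [349. 196.]
flap 0.97 [0.502 0.019 0.1  ] [350. 191.]
flap_lug 0.66 [0.499 0.019 0.096] [350. 192.]
pointer 0.68 [ 0.552 -0.118  0.192] [365. 146.]
pointer_tip 0.48 [ 0.551 -0.122  0.193] [366. 145.]
multimeter 0.9 [0.298 0.399 0.035] [313. 300.]
tip_cleaner 0.56 [0.319 0.237 0.023] [350. 268.]
gear 0.5 [0.482 0.422 0.01 ] [255. 280.]
battery 0.7 [0.393 0.269 0.019] [321. 264.]
flap_hinge 0.77 [0.505 0.017 0.094] [349. 192.]
top campos [0.419 0.14  0.969]
spool 0.92 [0.696 0.083 0.043] [357. 128.]
spool 0.7 [0.478 0.072 0.137] [363. 220.]
spool 0.63 [0.554 0.207 0.041] [301. 188.]
housing 0.69 [ 0.534 -0.008  0.097] [399. 196.]
flap 0.93 [0.523 0.004 0.092] [393. 201.]
flap_lug 0.84 [0.525 0.003 0.094] [394. 200.]
pointer 0.48 [ 0.553 -0.119  0.192] [466. 181.]
pointer_tip 0.59 [ 0.557 -0.117  0.195] [466. 179.]
multimeter 0.81 [0.32  0.372 0.039] [225. 289.]
multimeter 0.53 [0.521 0.005 0.094] [393. 202.]
tip_cleaner 0.91 [0.321 0.227 0.023] [290. 290.]
tape 0.71 [0.614 0.406 0.016] [220. 162.]
gear 0.49 [0.498 0.434 0.005] [206. 211.]
gear 0.28 [ 0.551 -0.115  0.194] [465. 182.]
battery 0.58 [0.415 0.258 0.014] [278. 248.]
flap_hinge 0.82 [0.521 0.006 0.09 ] [392. 202.]
flap_hinge 0.58 [ 0.533 -0.005  0.094] [398. 196.]
flap_hinge 0.18 [0.413 0.257 0.016] [279. 249.]
flap_edge 0.81 [0.525 0.006 0.093] [392. 200.]
1.4 [[-0.946, 0.324, -0.0], [0.324, 0.946, -0.0], [0.0, -0.0, -1.0]] 1.0036650523066917
```

View pics/top0.png

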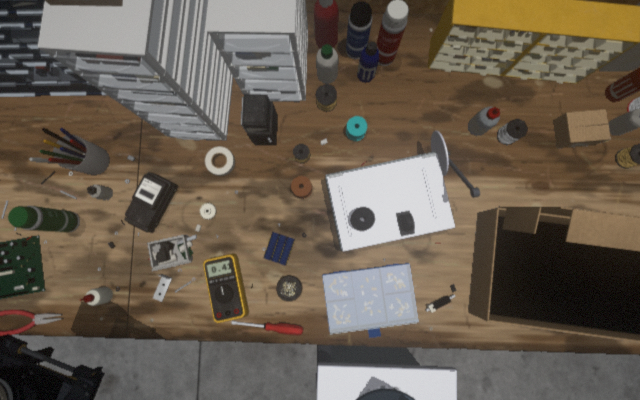

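View pics/scene0.png

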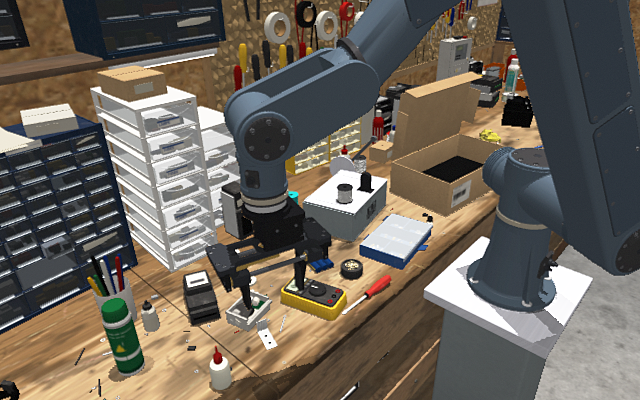

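The top view shows spool-like things at (361,219) black on the cover, (357,128) turquoise, (301,188) brown, and (326,97) and (302,152) dark on the bench. The one on the cover fits the description. The lug is at (405,222), and the pointer runs from the disc at (440,155) to (476,190).

```bash
cat > m.py <<'E'
from h import *
d=np.load("top0.npy"); P=cloud("top",d); ok=d>0
im=cv2.imread("pics/top0.png")
box=np.zeros_like(ok); box[145:260,310:500]=1
m=ok&box&(abs(P[...,2]-.0965)<.006)
n,lab,st,_=cv2.connectedComponentsWithStats(m.astype(np.uint8)); k=1+st[1:,4].argmax()
q=P[lab==k]; print("plane z",np.median(q[:,2]))
r=cv2.minAreaRect((q[:,:2]*1000).astype(np.float32)); print("rect",r); print(cv2.boxPoints(r).round(1).tolist())
def show(n,mm):
    a=P[mm]; print(n,len(a),"mean",a.mean(0).round(4),"min",a.min(0).round(3),"max",a.max(0).round(3)); return a
sub=lambda a,b,c,e:np.pad(np.ones((b-a,e-c),bool),((a,400-b),(c,640-e)))
a=show("spool",ok&sub(200,240,340,382)&(P[...,2]>.128)); print("  circ",cv2.minEnclosingCircle((a[:,:2]*1000).astype(np.float32)))
a=show("lug",ok&sub(200,245,388,425)&(P[...,2]>.115)); print("  lugrect",cv2.minAreaRect((a[:,:2]*1000).astype(np.float32)))
a=show("pointer",ok&sub(140,205,445,490)&(P[...,2]>.08))
for x in a[::6]: print(x.round(3),end=" ")
print()
a=show("bench free?",ok&sub(150,260,255,330)); 
# 20 mm height map left of housing
for X in np.arange(.70,.34,-.02):
    print(round(X,2),[int(1000*P[...,2][ok&(abs(P[...,0]-X)<.01)&(abs(P[...,1]-Y)<.01)].max(initial=-.01)) for Y in np.arange(.30,.08,-.02)])
cv2.imwrite("pics/crop0.png",cv2.resize(im[140:260,280:500],None,fx=3.5,fy=3.5,interpolation=cv2.INTER_CUBIC))
E
python3 m.py
```

```text
plane z 0.09463779009870082
rect ((529.1484985351562, 10.775115966796875), (182.8056640625, 251.48583984375), 13.953081130981445)
[[410.1000061035156, 110.80000305175781], [470.79998779296875, -133.3000030517578], [648.2000122070312, -89.19999694824219], [587.5, 154.8000030517578]]
spool 410 mean [0.4803 0.0723 0.1394] min [0.457 0.05  0.128] max [0.504 0.095 0.144]
  circ ((480.23101806640625, 72.29859924316406), 23.76828956604004)
lug 169 mean [ 0.4742 -0.0184  0.1443] min [ 0.458 -0.03   0.116] max [ 0.491 -0.01   0.157]
  lugrect ((474.87762451171875, -20.102394104003906), (33.809608459472656, 14.086370468139648), 14.887945175170898)
pointer 409 mean [ 0.5655 -0.1115  0.1618] min [ 0.519 -0.132  0.088] max [ 0.64  -0.093  0.229]
[ 0.64  -0.093  0.141] [ 0.63  -0.094  0.139] [ 0.635 -0.109  0.101] [ 0.621 -0.095  0.142] [ 0.628 -0.11   0.103] [ 0.627 -0.113  0.101] [ 0.614 -0.095  0.133] [ 0.611 -0.098  0.138] [ 0.613 -0.107  0.121] [ 0.607 -0.097  0.128] [ 0.606 -0.098  0.125] [ 0.605 -0.108  0.132] [ 0.602 -0.105  0.134] [ 0.6   -0.102  0.131] [ 0.6   -0.099  0.121] [ 0.597 -0.1
[... 1406 characters left out ...]
 2, 45]
0.66 [161, 159, 2, 1, 42, 41, 1, 7, 1, 2, 2]
0.64 [2, 2, 1, 1, 41, 42, 3, 2, 2, 1, 2]
0.62 [3, 4, 1, 1, 41, 42, 2, 2, 1, 2, 2]
0.6 [2, 1, 2, 0, 2, 2, 2, 1, 2, 0, 87]
0.58 [1, 3, 1, 2, 46, 46, 43, 89, 98, 98, 98]
0.56 [1, 2, 2, 46, 45, 45, 48, 88, 99, 98, 98]
0.54 [1, 1, 1, 2, 47, 46, 44, 2, 98, 98, 98]
0.52 [2, 2, 1, 2, 1, 2, 1, 1, 98, 98, 98]
0.5 [2, 1, 2, 4, 3, 3, 2, 3, 96, 97, 143]
0.48 [1, 2, 5, 1, 1, 1, 3, 3, 88, 98, 141]
0.46 [2, 17, 3, 1, 1, 1, 2, 2, 1, 98, 141]
0.44 [2, 19, 20, 18, 16, 3, 2, 2, 2, 97, 97]
0.42 [1, 19, 19, 21, 14, 2, 0, 1, 1, 97, 97]
0.4 [15, 20, 18, 19, 3, 2, 3, 1, 2, 3, 1]
0.38 [1, 17, 17, 18, 4, 1, 1, 1, 1, 3, 3]
0.36 [1, 3, 1, 23, 25, 0, 0, 36, 38, 40, 39]
```

View pics/crop0.png

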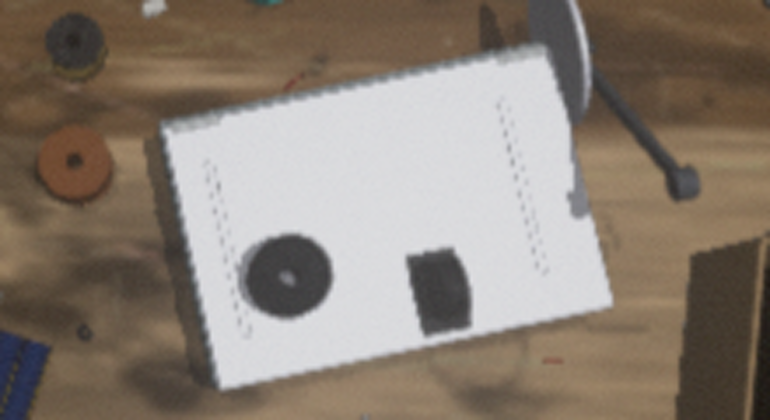

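Only the black spool on the cover, at crop (288,277), fits: its top is at z≈0.14 and its diameter 47 mm. The lug is at crop (438,292), and the pointer end at (683,182). The housing yaw comes out at about 14.0° and the pointer angle at about 0.87.

```bash
cat > plan.py <<'E'
from h import *
import sys
th=np.radians(14.0); O=np.array([.5236,.0115,0]); RH=np.array([[np.cos(th),-np.sin(th),0],[np.sin(th),np.cos(th),0],[0,0,1]])
W=lambda h:O+RH@np.array(h)
def lug(q): return np.array([.078-.133*np.cos(q)+.045*np.sin(q),-.020,.094+.133*np.sin(q)+.045*np.cos(q)])
def plan(goals,yaw=None,step=40):
    """goals: world TCP list; yaw: world angle (deg) of tool y"""
    s=bot.read_state(); p=np.array(s["position"]); R=np.array(s["tcp_rot"]).reshape(3,3)
    a=np.degrees(np.arctan2(R[1,1],R[0,1])); print("t",round(s["time_s"],2),"at",p.round(4),"yaw",round(a,2),"down",R[:,2].round(3))
    rem=0 if yaw is None else -np.radians((yaw-a+90)%180-90)
    rows=[]
    for gl in goals:
        while len(rows)<40:
            d=np.array(gl)-p; n=np.linalg.norm(d)*1000; r=np.clip(rem,-.12,.12)
            if n<.3 and abs(r)<.004: break
            t=R.T@d*1000*min(1,step/max(n,1e-9)); t=t.round(1); r=round(float(r),3)
            rows.append((t.tolist(),r)); p=p+R@t/1000; R=R@cv2.Rodrigues(np.array([0,0,r]))[0]; rem-=r
    for r in rows: print(r)
E
python3 - <<'E'
from plan import *
print(np.array(bot.camera_model("wrist")["tool_from_camera"]).round(3))
plan([[.480,.072,.20]],yaw=14)
E
```

```text
[[ 0.    -0.965 -0.264  0.073]
 [ 1.    -0.     0.002 -0.001]
 [-0.002 -0.264  0.965 -0.184]
 [ 0.     0.     0.     1.   ]]
t 1.4 at [0.2024 0.5913 0.201 ] yaw 71.1 down [-0. -0. -1.]
([-29.3, -27.3, 0.1], 0.12)
([-32.3, -23.6, 0.1], 0.12)
([-34.9, -19.5, 0.1], 0.12)
([-37.0, -15.2, 0.1], 0.12)
([-38.6, -10.7, 0.1], 0.12)
([-39.6, -6.0, 0.1], 0.12)
([-40.0, -1.2, 0.0], 0.12)
([-39.8, 3.6, 0.1], 0.12)
([-39.1, 8.3, 0.0], 0.037)
([-38.8, 9.8, 0.1], -0.0)
([-38.8, 9.8, 0.0], -0.0)
([-38.8, 9.8, 0.1], -0.0)
([-38.8, 9.8, 0.0], -0.0)
([-38.8, 9.8, 0.1], -0.0)
([-27.8, 7.0, 0.0], -0.0)
```

{"fn": "move_arm", "kwargs": {"increments": [{"xyz": [-29, -27, 0], "roll": 0.12, "grip": 100}, {"xyz": [-32, -24, 0], "roll": 0.12, "grip": 100}, {"xyz": [-35, -20, 0], "roll": 0.12, "grip": 100}, {"xyz": [-37, -15, 0], "roll": 0.12, "grip": 100}, {"xyz": [-39, -11, 0], "roll": 0.12, "grip": 100}]}}

```text
time_s: 1.82
position: [0.2965, 0.4128, 0.2012]
tcp_rot: [[-0.594, 0.804, 0.001], [0.804, 0.594, 0.0], [-0.0, 0.001, -1.0]]
force: [0.6, 0.6, 0.6]
opening: 0.997
grasp_force: 0.0
```

{"fn": "move_arm", "kwargs": {"increments": [{"xyz": [-40, -6, 0], "roll": 0.12, "grip": 100}, {"xyz": [-40, -1, 0], "roll": 0.12, "grip": 100}, {"xyz": [-40, 4, 0], "roll": 0.12, "grip": 100}, {"xyz": [-39, 8, 0], "roll": 0.037, "grip": 100}, {"xyz": [-39, 10, 0], "roll": 0, "grip": 100}]}}

```text
time_s: 2.23
position: [0.3918, 0.2357, 0.2014]
tcp_rot: [[-0.24, 0.971, 0.001], [0.971, 0.24, 0.0], [0.0, 0.001, -1.0]]
force: [0.6, 0.9, -0.4]
opening: 0.998
grasp_force: 0.0
```

```bash
python3 -c "
from plan import *
plan([[.480,.072,.20]],yaw=14)"
```

```text
t 2.23 at [0.3918 0.2357 0.2014] yaw 13.91 down [ 0.001  0.    -1.   ]
([-38.7, 10.0, 0.3], -0.002)
([-38.8, 9.9, 0.3], 0.0)
([-38.8, 9.8, 0.3], 0.0)
([-38.8, 9.9, 0.3], 0.0)
([-25.1, 6.4, 0.2], 0.0)
```

{"fn": "move_arm", "kwargs": {"increments": [{"xyz": [-38, 10, 0], "roll": 0, "grip": 100}, {"xyz": [-38, 10, 0], "roll": 0, "grip": 100}, {"xyz": [-38, 10, 0], "roll": 0, "grip": 100}, {"xyz": [-30, 8, 0], "roll": 0, "grip": 100}, {"xyz": [-10, 2, 0], "roll": 0, "grip": 100}]}}

```text
time_s: 2.65
position: [0.4705, 0.0939, 0.2015]
tcp_rot: [[-0.238, 0.971, 0.004], [0.971, 0.238, -0.001], [-0.002, 0.003, -1.0]]
force: [-0.4, 0.3, -0.5]
opening: 1.001
grasp_force: 0.0
```

```bash
python3 - <<'E'
from plan import *
s=bot.read_state();print(s["qvel"])
im,d=bot.capture("wrist"); P=cloud("wrist",d); cv2.imwrite("pics/w1.png",im[:,:,::-1])
for lo,hi,r,c in ((.13,.15,.035,(.48,.072)),(.12,.17,.03,(.475,-.02))):
    m=(d>0)&(P[...,2]>lo)&(P[...,2]<hi)&(np.hypot(P[...,0]-c[0],P[...,1]-c[1])<r)
    a=(P[m][:,:2]*1000).astype(np.float32); print(len(a))
    if len(a): print(cv2.minEnclosingCircle(a),cv2.minAreaRect(a),P[m][:,2].max())
plan([[.480,.072,.117]],yaw=14)
E
```

```text
[-10.20266378   1.33552     -1.3907591    2.5659488    2.96076377
 -10.56283903]
3070
((478.9813537597656, 72.05463409423828), 24.09503746032715) ((478.87847900390625, 72.26881408691406), (47.19873809814453, 47.465206146240234), 38.80671691894531) 0.14407199252183378
870
((473.69964599609375, -20.16785430908203), 17.536161422729492) ((473.3235778808594, -18.856616973876953), (34.03224563598633, 12.305370330810547), 14.234573364257812) 0.15669703419975806
t 2.7 at [0.47   0.0941 0.2013] yaw 13.73 down [ 0.003 -0.001 -1.   ]
([-10.8, 1.9, 38.5], -0.005)
([-10.8, 1.9, 38.5], 0.0)
([-2.1, 0.4, 7.4], 0.0)
```

{"fn": "move_arm", "kwargs": {"increments": [{"xyz": [-20, 4, 0], "roll": -0.005, "grip": 100}, {"xyz": [-3, 0, 0], "roll": 0, "grip": 100}, {"xyz": [0, 0, 30], "roll": 0, "grip": 100}, {"xyz": [0, 0, 20], "roll": 0, "grip": 100}, {"xyz": [0, 0, 0], "roll": 0, "grip": 100}]}}

```text
time_s: 3.12
position: [0.4726, 0.0778, 0.1482]
tcp_rot: [[-0.247, 0.969, -0.009], [0.969, 0.247, 0.001], [0.003, -0.008, -1.0]]
force: [0.4, 0.4, 0.8]
opening: 0.999
grasp_force: 0.0
```

```bash
python3 -c "
from plan import *
plan([[.4795,.072,.117]],yaw=14)"
```

```text
t 3.12 at [0.4726 0.0778 0.1482] yaw 14.3 down [-0.009  0.001 -1.   ]
([-7.5, 5.5, 31.1], 0.005)
```

{"fn": "move_arm", "kwargs": {"increments": [{"xyz": [-7, 5, 0], "roll": 0, "grip": 100}, {"xyz": [0, 0, 15], "roll": 0, "grip": 100}, {"xyz": [0, 0, 16], "roll": 0, "grip": 100}, {"xyz": [0, 0, 0], "roll": 0, "grip": 100}, {"xyz": [0, 0, 0], "roll": 0, "grip": 100}]}}

```text
time_s: 3.53
position: [0.4837, 0.0711, 0.1208]
tcp_rot: [[-0.247, 0.969, 0.001], [0.969, 0.247, 0.0], [-0.0, 0.001, -1.0]]
force: [-0.8, -1.1, 0.2]
opening: 0.999
grasp_force: 0.0
```

```bash
python3 -c "
from plan import *
plan([[.4795,.072,.117]],yaw=14)"
```

```text
t 3.53 at [0.4837 0.0711 0.1208] yaw 14.3 down [ 0.001  0.    -1.   ]
([1.9, -3.8, 3.8], 0.005)
```

{"fn": "move_arm", "kwargs": {"increments": [{"xyz": [1, -4, 12], "roll": 0, "grip": 100}, {"xyz": [0, 0, 0], "roll": 0, "grip": 70}, {"xyz": [0, 0, 0], "roll": 0, "grip": 40}, {"xyz": [0, 0, 0], "roll": 0, "grip": 40}, {"xyz": [0, 0, 0], "roll": 0, "grip": 40}]}}

```text
time_s: 3.95
position: [0.48, 0.0707, 0.109]
tcp_rot: [[-0.247, 0.969, 0.002], [0.969, 0.247, -0.0], [-0.001, 0.002, -1.0]]
force: [0.1, 0.4, -0.6]
opening: 0.783
grasp_force: 0.0
```

{"fn": "move_arm", "kwargs": {"increments": [{"xyz": [0, 0, 0], "roll": 0, "grip": 40}, {"xyz": [0, 0, 0], "roll": 0, "grip": 40}, {"xyz": [0, 0, 0], "roll": 0, "grip": 40}, {"xyz": [0, 0, 0], "roll": 0, "grip": 40}]}}

```text
time_s: 4.28
position: [0.4799, 0.0707, 0.1084]
tcp_rot: [[-0.246, 0.969, 0.002], [0.969, 0.246, 0.0], [-0.0, 0.002, -1.0]]
force: [0.7, -0.2, 1.4]
opening: 0.537
grasp_force: 30.0
```

```bash
python3 -c "
from plan import *
T1=W([-.02,.195,0]); print('place',T1)
T1[2]=.2; plan([[.48,.072,.2],T1],yaw=14)"
```

```text
place [0.45701932 0.19586923 0.        ]
t 4.28 at [0.4799 0.0707 0.1084] yaw 14.25 down [ 0.002  0.    -1.   ]
([0.5, 0.2, -40.0], 0.004)
([0.5, 0.3, -40.0], 0.0)
([0.2, 0.0, -11.6], 0.0)
([39.9, 2.5, -0.0], 0.0)
([39.9, 2.4, -0.0], 0.0)
([39.9, 2.5, -0.0], 0.0)
([6.0, 0.4, -0.0], 0.0)
```

{"fn": "move_arm", "kwargs": {"increments": [{"xyz": [0, 0, -15], "roll": 0, "grip": 30}, {"xyz": [0, 0, -30], "roll": 0, "grip": 30}, {"xyz": [0, 0, -30], "roll": 0, "grip": 30}, {"xyz": [15, 1, -16], "roll": 0, "grip": 30}, {"xyz": [30, 2, 0], "roll": 0, "grip": 30}]}}

```text
time_s: 4.7
position: [0.4745, 0.1134, 0.2025]
tcp_rot: [[-0.243, 0.97, 0.009], [0.97, 0.243, -0.001], [-0.003, 0.008, -1.0]]
force: [1.2, 1.2, -1.8]
opening: 0.546
grasp_force: 30.0
```

{"fn": "move_arm", "kwargs": {"increments": [{"xyz": [35, 2, 0], "roll": 0, "grip": 30}, {"xyz": [30, 2, 0], "roll": 0, "grip": 30}, {"xyz": [16, 1, 0], "roll": 0, "grip": 30}, {"xyz": [0, 0, 0], "roll": 0, "grip": 30}, {"xyz": [0, 0, 0], "roll": 0, "grip": 30}]}}

```text
time_s: 5.12
position: [0.4548, 0.1952, 0.1985]
tcp_rot: [[-0.249, 0.969, -0.002], [0.969, 0.249, -0.001], [-0.001, -0.002, -1.0]]
force: [0.3, 0.4, -2.3]
opening: 0.541
grasp_force: 30.0
```

```bash
python3 -c "
from plan import *
s=bot.read_state(); print(s['opening'],s['grasp_force'],s['force'])
T1=W([-.02,.195,.02]); plan([T1],yaw=14)"
```

```text
0.5414284227715817 29.999541342258453 [ 0.27340318  0.40250197 -2.25437249]
t 5.12 at [0.4548 0.1952 0.1985] yaw 14.41 down [-0.002 -0.001 -1.   ]
([0.0, 0.6, 40.0], 0.007)
([0.1, 0.6, 40.0], 0.0)
([0.0, 0.6, 40.0], 0.0)
([0.1, 0.6, 40.0], 0.0)
([0.0, 0.3, 18.5], 0.0)
```

{"fn": "move_arm", "kwargs": {"increments": [{"xyz": [0, 0, 40], "roll": 0, "grip": 30}, {"xyz": [0, 0, 40], "roll": 0, "grip": 30}, {"xyz": [0, 0, 40], "roll": 0, "grip": 30}, {"xyz": [0, 0, 35], "roll": 0, "grip": 30}, {"xyz": [0, 0, 20], "roll": 0, "grip": 30}]}}

```text
time_s: 5.53
position: [0.4539, 0.1929, 0.0206]
tcp_rot: [[-0.245, 0.97, -0.006], [0.97, 0.245, -0.001], [-0.0, -0.006, -1.0]]
force: [0.1, -0.8, -2.5]
opening: 0.542
grasp_force: 30.0
```

{"fn": "move_arm", "kwargs": {"increments": [{"xyz": [0, 0, 4], "roll": 0, "grip": 30}, {"xyz": [0, 0, 0], "roll": 0, "grip": 30}, {"xyz": [0, 0, 0], "roll": 0, "grip": 30}]}}

```text
time_s: 5.78
position: [0.4567, 0.1942, 0.0206]
tcp_rot: [[-0.246, 0.969, 0.001], [0.969, 0.246, -0.0], [-0.0, 0.001, -1.0]]
force: [0.3, -0.6, -2.4]
opening: 0.542
grasp_force: 30.0
```

{"fn": "move_arm", "kwargs": {"increments": [{"xyz": [0, 0, 4], "roll": 0, "grip": 30}, {"xyz": [0, 0, 2], "roll": 0, "grip": 30}, {"xyz": [0, 0, 1], "roll": 0, "grip": 30}, {"xyz": [0, 0, 0], "roll": 0, "grip": 30}, {"xyz": [0, 0, 0], "roll": 0, "grip": 30}]}}

```text
time_s: 6.2
position: [0.456, 0.1949, 0.0136]
tcp_rot: [[-0.247, 0.969, 0.001], [0.969, 0.247, 0.0], [-0.0, 0.001, -1.0]]
force: [0.6, 0.2, -2.6]
opening: 0.54
grasp_force: 30.0
```

{"fn": "move_arm", "kwargs": {"increments": [{"xyz": [0, 0, 1], "roll": 0, "grip": 30}, {"xyz": [0, 0, 0.5], "roll": 0, "grip": 30}, {"xyz": [0, 0, 0], "roll": 0, "grip": 30}, {"xyz": [0, 0, 0], "roll": 0, "grip": 30}]}}

```text
time_s: 6.53
position: [0.4559, 0.1949, 0.0119]
tcp_rot: [[-0.247, 0.969, 0.001], [0.969, 0.247, 0.0], [-0.0, 0.001, -1.0]]
force: [-0.9, 0.8, 3.2]
opening: 0.538
grasp_force: 30.0
```

Contact with the bench (force is now up). I'll release slowly.

{"fn": "move_arm", "kwargs": {"increments": [{"xyz": [0, 0, 0], "roll": 0, "grip": 57}, {"xyz": [0, 0, 0], "roll": 0, "grip": 62}, {"xyz": [0, 0, 0], "roll": 0, "grip": 70}, {"xyz": [0, 0, 0], "roll": 0, "grip": 75}, {"xyz": [0, 0, 0], "roll": 0, "grip": 75}]}}

```text
time_s: 6.95
position: [0.4557, 0.1947, 0.0114]
tcp_rot: [[-0.246, 0.969, -0.0], [0.969, 0.246, -0.0], [0.0, -0.0, -1.0]]
force: [0.9, 0.6, 0.2]
opening: 0.725
grasp_force: 0.0
```

{"fn": "move_arm", "kwargs": {"increments": [{"xyz": [0, 0, -10], "roll": 0, "grip": 75}, {"xyz": [0, 0, -30], "roll": 0, "grip": 75}, {"xyz": [0, 0, -40], "roll": 0, "grip": 75}, {"xyz": [0, 0, -40], "roll": 0, "grip": 75}, {"xyz": [0, 0, -40], "roll": 0, "grip": 75}]}}

```text
time_s: 7.37
position: [0.455, 0.1946, 0.1737]
tcp_rot: [[-0.246, 0.969, -0.001], [0.969, 0.246, -0.0], [0.0, -0.001, -1.0]]
force: [0.4, -0.1, -0.3]
opening: 0.753
grasp_force: 0.0
```

```bash
python3 - <<'E'
from plan import *
c="top"
im,d=bot.capture(c); P=cloud(c,d); cv2.imwrite("pics/top1.png",im[:,:,::-1])
im,d=bot.capture("wrist"); P=cloud("wrist",d); cv2.imwrite("pics/w2.png",im[:,:,::-1])
m=(d>0)&(P[...,2]>.03)&(P[...,2]<.07)&(np.hypot(P[...,0]-.456,P[...,1]-.195)<.04)
a=(P[m][:,:2]*1000).astype(np.float32); print(len(a),cv2.minEnclosingCircle(a) if len(a) else "",P[m][:,2].max() if len(a) else "")
L=W(lug(0)); print("lug",L)
plan([np.r_[L[:2],.205]],yaw=104)
E
```

```text
1985 ((454.6888122558594, 195.4857940673828), 24.11089515686035) 0.04521968895513151
lug [ 0.47507217 -0.02121162  0.139     ]
t 7.47 at [0.4604 0.1958 0.1783] yaw 14.28 down [ 0.015  0.003 -1.   ]
([-39.1, -7.1, -4.9], -0.12)
([-37.9, -11.7, -4.9], -0.12)
([-36.2, -16.2, -5.0], -0.12)
([-34.0, -20.4, -4.9], -0.12)
([-31.4, -24.3, -5.0], -0.12)
([-13.5, -13.5, -2.4], -0.12)
([-0.0, 0.0, 0.0], -0.12)
([-0.0, 0.0, 0.0], -0.12)
([-0.0, 0.0, 0.0], -0.12)
([-0.0, 0.0, 0.0], -0.12)
([-0.0, 0.0, 0.0], -0.12)
([-0.0, 0.0, 0.0], -0.12)
([-0.0, 0.0, 0.0], -0.12)
([-0.0, -0.0, 0.0], -0.006)
```

```bash
python3 - <<'E'
from plan import *
L=W(lug(0))
plan([np.r_[L[:2],.205]],yaw=-75,step=30)
E
```

```text
t 7.47 at [0.4604 0.1958 0.1783] yaw 14.28 down [ 0.015  0.003 -1.   ]
([-29.3, -5.3, -3.7], 0.12)
([-29.7, -1.8, -3.7], 0.12)
([-29.7, 1.8, -3.7], 0.12)
([-29.3, 5.3, -3.7], 0.12)
([-28.4, 8.8, -3.7], 0.12)
([-27.2, 12.1, -3.7], 0.12)
([-25.5, 15.3, -3.7], 0.12)
([-7.3, 5.6, -1.2], 0.12)
([0.0, 0.0, 0.0], 0.12)
([0.0, 0.0, 0.0], 0.12)
([0.0, 0.0, 0.0], 0.12)
([0.1, 0.0, 0.0], 0.12)
([-0.0, 0.0, 0.0], 0.118)
```

View pics/w2.png

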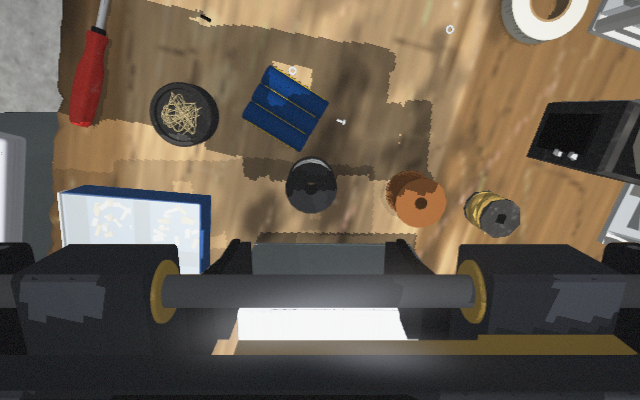

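The spool stands upright at (311,185), clear of the battery (285,108) and the brown look-alike (415,200). Now on to the lug.

{"fn": "move_arm", "kwargs": {"increments": [{"xyz": [-29, -5, -4], "roll": 0.12, "grip": 75}, {"xyz": [-30, -2, -4], "roll": 0.12, "grip": 75}, {"xyz": [-30, 2, -4], "roll": 0.12, "grip": 75}, {"xyz": [-29, 5, -4], "roll": 0.12, "grip": 75}, {"xyz": [-28, 9, -4], "roll": 0.12, "grip": 75}]}}

```text
time_s: 7.88
position: [0.4653, 0.0457, 0.1915]
tcp_rot: [[0.349, 0.937, -0.001], [0.937, -0.349, 0.0], [-0.0, -0.001, -1.0]]
force: [0.3, 0.3, -0.6]
opening: 0.752
grasp_force: 0.0
```

{"fn": "move_arm", "kwargs": {"increments": [{"xyz": [-27, 12, -4], "roll": 0.12, "grip": 70}, {"xyz": [-26, 15, -4], "roll": 0.12, "grip": 65}, {"xyz": [-7, 6, -1], "roll": 0.12, "grip": 60}, {"xyz": [0, 0, 0], "roll": 0.12, "grip": 60}, {"xyz": [0, 0, 0], "roll": 0.12, "grip": 60}]}}

```text
time_s: 8.3
position: [0.4704, -0.0229, 0.2003]
tcp_rot: [[0.819, 0.574, -0.001], [0.574, -0.819, 0.0], [-0.001, -0.001, -1.0]]
force: [0.4, 1.0, -0.9]
opening: 0.612
grasp_force: 0.0
```

{"fn": "move_arm", "kwargs": {"increments": [{"xyz": [0, 0, 0], "roll": 0.12, "grip": 60}, {"xyz": [0, 0, 0], "roll": 0.12, "grip": 60}, {"xyz": [0, 0, 0], "roll": 0.12, "grip": 60}, {"xyz": [0, 0, 0], "roll": 0, "grip": 60}, {"xyz": [0, 0, 0], "roll": 0, "grip": 60}]}}

```text
time_s: 8.72
position: [0.4703, -0.0217, 0.2002]
tcp_rot: [[0.966, 0.26, -0.001], [0.26, -0.966, 0.0], [-0.001, -0.001, -1.0]]
force: [-0.4, -0.2, -0.1]
opening: 0.602
grasp_force: 0.0
```

```bash
python3 - <<'E'
from plan import *
im,d=bot.capture("wrist"); P=cloud("wrist",d); cv2.imwrite("pics/w3.png",im[:,:,::-1])
m=(d>0)&(P[...,2]>.125)&(P[...,2]<.165)&(np.hypot(P[...,0]-.474,P[...,1]+.02)<.03)
a=(P[m][:,:2]*1000).astype(np.float32); print(len(a),cv2.minAreaRect(a) if len(a)>3 else "",P[m][:,2].max(initial=0))
L=W(lug(0))
plan([np.r_[L[:2],.205],np.r_[L[:2],.12]],yaw=-76,step=30)
E
```

```text
1022 ((475.4988708496094, -20.981796264648438), (32.77932357788086, 13.911426544189453), 13.822458267211914) 0.15745989340391375
t 8.77 at [ 0.4705 -0.0217  0.2003] yaw -74.95 down [-0.001  0.    -1.   ]
([4.6, 0.7, -4.7], 0.018)
([0.0, 0.0, 30.0], 0.0)
([0.0, 0.0, 30.0], 0.0)
([0.0, 0.0, 25.0], 0.0)
```

{"fn": "move_arm", "kwargs": {"increments": [{"xyz": [5, 0.5, 0], "roll": 0.018, "grip": 60}, {"xyz": [0, 0, 30], "roll": 0, "grip": 60}, {"xyz": [0, 0, 30], "roll": 0, "grip": 60}, {"xyz": [0, 0, 15], "roll": 0, "grip": 60}, {"xyz": [0, 0, 0], "roll": 0, "grip": 60}]}}

```text
time_s: 9.18
position: [0.4736, -0.0203, 0.1226]
tcp_rot: [[0.971, 0.24, -0.007], [0.24, -0.971, 0.002], [-0.006, -0.004, -1.0]]
force: [0.1, 0.2, -0.6]
opening: 0.601
grasp_force: 0.0
```

{"fn": "move_arm", "kwargs": {"increments": [{"xyz": [0, 0, 5], "roll": 0, "grip": 60}, {"xyz": [0, 0, 0], "roll": 0, "grip": 60}, {"xyz": [0, 0, 0], "roll": 0, "grip": 60}]}}

```text
time_s: 9.43
position: [0.4769, -0.0212, 0.1214]
tcp_rot: [[0.971, 0.24, 0.002], [0.24, -0.971, -0.001], [0.002, 0.001, -1.0]]
force: [-0.3, -0.8, 0.2]
opening: 0.604
grasp_force: 0.0
```

```bash
python3 - <<'E'
from plan import *
plan([[.4755,-.0210,.12]],yaw=-76,step=30)
E
```

```text
t 9.43 at [ 0.4769 -0.0212  0.1214] yaw -76.13 down [ 0.002 -0.001 -1.   ]
([-1.3, -0.5, 1.4], -0.002)
```

{"fn": "move_arm", "kwargs": {"increments": [{"xyz": [-1, 0, 1.5], "roll": 0, "grip": 45}, {"xyz": [0, 0, 0], "roll": 0, "grip": 30}, {"xyz": [0, 0, 0], "roll": 0, "grip": 20}, {"xyz": [0, 0, 0], "roll": 0, "grip": 10}, {"xyz": [0, 0, 0], "roll": 0, "grip": 0}]}}

```text
time_s: 9.85
position: [0.4751, -0.0213, 0.1193]
tcp_rot: [[0.971, 0.239, 0.001], [0.239, -0.971, -0.0], [0.001, 0.0, -1.0]]
force: [-0.3, -0.8, -0.4]
opening: 0.308
grasp_force: 0.0
```

{"fn": "move_arm", "kwargs": {"increments": [{"xyz": [0, 0, 0], "roll": 0, "grip": 0}, {"xyz": [0, 0, 0], "roll": 0, "grip": 0}, {"xyz": [0, 0, 0], "roll": 0, "grip": 0}, {"xyz": [0, 0, 0], "roll": 0, "grip": 0}]}}

```text
time_s: 10.18
position: [0.4751, -0.0216, 0.1191]
tcp_rot: [[0.971, 0.239, 0.0], [0.239, -0.971, -0.0], [0.0, 0.0, -1.0]]
force: [-1.5, -1.5, 1.2]
opening: 0.158
grasp_force: 30.0
```

```bash
python3 - <<'E'
from plan import *
# arc steps in tool axes (x=hinge direction, z down), from angle 0
q=np.arange(0,.871,.0725); A=np.array([lug(a) for a in q])*1000
for a,d in zip(q[1:],np.diff(A,axis=0)): print(a.round(3),d[0].round(1),(-d[2]).round(1))
# pointer angle from first top picture
d=np.load("top0.npy"); P=(cloud("top",d)-O)@RH
m=(d>0)&(abs(P[...,1]+.134)<.010)&(P[...,2]>.15); a=P[m]
r=np.c_[.078-a[:,0],a[:,2]-.094]; R=np.hypot(*r.T); k=(R<.150)&(R>.06)
# top surface lies 5 mm above the bar's middle line
ang=np.arctan2(r[:,1],r[:,0])-np.arcsin(.005/R)
print(k.sum(),np.median(ang[k]),ang[k].std(),"y",np.median(a[:,1]))
e=a[R>.157]; print("tip",e.mean(0),e.max(0),e.min(0))
E
```

```text
0.072 3.6 -9.5
0.145 4.3 -9.2
0.217 4.9 -8.9
0.29 5.6 -8.5
0.362 6.2 -8.1
0.435 6.7 -7.6
0.507 7.3 -7.1
0.58 7.8 -6.6
0.652 8.2 -6.0
0.725 8.6 -5.4
0.798 9.0 -4.7
0.87 9.3 -4.1
120 0.8488402603949943 0.026746943305849057 y -0.13158503423753634
tip [-0.02953783 -0.13174533  0.22418402] [-0.02080806 -0.12714789  0.22931976] [-0.03801314 -0.13903969  0.21012505]
```

{"fn": "move_arm", "kwargs": {"increments": [{"xyz": [3.6, 0, -9.5], "roll": 0, "grip": 0}, {"xyz": [4.3, 0, -9.2], "roll": 0, "grip": 0}, {"xyz": [4.9, 0, -8.9], "roll": 0, "grip": 0}, {"xyz": [5.6, 0, -8.5], "roll": 0, "grip": 0}, {"xyz": [6.2, 0, -8.1], "roll": 0, "grip": 0}]}}

```text
time_s: 10.6
position: [0.5002, -0.0155, 0.1626]
tcp_rot: [[0.971, 0.239, 0.002], [0.239, -0.971, -0.0], [0.002, 0.0, -1.0]]
force: [6.4, -0.7, -12.4]
opening: 0.156
grasp_force: 30.0
```

{"fn": "move_arm", "kwargs": {"increments": [{"xyz": [6.7, 0, -7.6], "roll": 0, "grip": 0}, {"xyz": [7.3, 0, -7.1], "roll": 0, "grip": 0}, {"xyz": [7.8, 0, -6.6], "roll": 0, "grip": 0}, {"xyz": [8.2, 0, -6.0], "roll": 0, "grip": 0}, {"xyz": [0, 0, 0], "roll": 0, "grip": 0}]}}

```text
time_s: 11.02
position: [0.5295, -0.0085, 0.1897]
tcp_rot: [[0.971, 0.24, 0.001], [0.24, -0.971, -0.0], [0.001, 0.001, -1.0]]
force: [3.6, -4.2, -12.4]
opening: 0.162
grasp_force: 30.0
```

```bash
cat > ang.py <<'E'
from plan import *
from scipy.optimize import brentq
def rep(tag):
    s=bot.read_state(); g=np.array(s["position"])-.019*np.array(s["tcp_rot"]).reshape(3,3)[:,2]
    h=RH.T@(g-O); print("t",s["time_s"],"grasp h",h.round(4),"F",np.round(s["force"],1),s["opening"])
    v=(np.arctan2(h[2]-.094,.078-h[0])-np.arctan2(.045,.133)); print("angle from TCP",v.round(4),"radius",np.hypot(h[2]-.094,.078-h[0]).round(4),"(want",np.hypot(.133,.045).round(4),")")
    for c in ("top","scene","wrist"):
        im,d=bot.capture(c); cv2.imwrite(f"pics/{c}_{tag}.png",im[:,:,::-1]); np.save(f"{c}_{tag}.npy",d)
        P=(cloud(c,d)-O)@RH; R=np.hypot(.078-P[...,0],P[...,2]-.094); ok=(d>0)
        A=np.arctan2(P[...,2]-.094,.078-P[...,0])
        m=ok&(abs(A-v)<.12)&(R>.03)&(R<.158)&(abs(P[...,1])<.12)&(abs(P[...,1]+.02)>.03)
        a=P[m]
        if len(a)>50:
            # plane line fit in x,z
            l=cv2.fitLine((a[:,[0,2]]*1000).astype(np.float32),cv2.DIST_HUBER,0,.01,.01).ravel(); f=np.arctan2(l[1],-l[0]); f=(f+np.pi/2)%np.pi-np.pi/2
            n=np.array([np.sin(f),np.cos(f)]); off=n@(l[2:]-[78,94]); print(c,"cover",len(a),"angle",f.round(4),"offset from axis mm",off.round(2))
        m=ok&(P[...,1]<-.126)&(P[...,1]>-.145)&(R>.06)&(R<.152)&(P[...,2]>.147)
        a=P[m]
        if len(a)>20:
            l=cv2.fitLine((a[:,[0,2]]*1000).astype(np.float32),cv2.DIST_HUBER,0,.01,.01).ravel(); f=np.arctan2(l[1],-l[0]); f=(f+np.pi/2)%np.pi-np.pi/2
            n=np.array([np.sin(f),np.cos(f)]); print(c,"pointer",len(a),"angle",f.round(4),"offset",(n@(l[2:]-[78,94])).round(2),"y",np.median(a[:,1]).round(4))
E
python3 -c "
from ang import *
rep('a')"
```

```text
t 11.0167 grasp h [ 0.0009 -0.0208  0.2087] F [  3.6  -4.2 -12.4] 0.162203271384845
angle from TCP 0.6527 radius 0.1382 (want 0.1404 )
top cover 2100 angle 0.6191 offset from axis mm 2.14
scene cover 271 angle 0.6181 offset from axis mm 3.17
scene pointer 49 angle 0.8363 offset 3.8 y -0.1336
wrist cover 32447 angle 0.619 offset from axis mm 2.62
wrist pointer 1976 angle 0.8763 offset 2.35 y -0.1321
```

```bash
cat > ptr.py <<'E'
from ang import *
def ptr(tag,cams=("wrist","top","scene")):
    for c in cams:
        d=np.load(f"{c}_{tag}.npy"); P=(cloud(c,d)-O)@RH
        R=np.hypot(.078-P[...,0],P[...,2]-.094)
        m=(d>0)&(P[...,1]<-.124)&(P[...,1]>-.148)&(R>.06)&(R<.18)&(P[...,2]>.147); a=P[m]
        A=np.arctan2(P[...,2]-.094,.078-P[...,0])[m]; R=R[m]
        for lo,hi in ((.075,.1),(.1,.125),(.125,.15),(.157,.18)):
            k=(R>=lo)&(R<hi)
            if k.sum()>8:
                off=R[k]*np.sin(A[k]-.87)*1000   # mm above the 0.87 ray
                print(c,lo,hi,k.sum(),"off pct 3,50,97",np.percentile(off,[3,50,97]).round(1),"y",np.percentile(a[k,1],[3,50,97]).round(4),"Rmax",R[k].max().round(4))
        if c=="wrist":
            vv,uu=np.nonzero(m); print("px",uu.min(),uu.max(),vv.min(),vv.max())
E
python3 -c "
from ptr import *
ptr('a')
im=cv2.imread('pics/wrist_a.png'); cv2.imwrite('pics/wv.png',im)"
```

```text
wrist 0.075 0.1 572 off pct 3,50,97 [-3.9  3.2  4.9] y [-0.1366 -0.1321 -0.131 ] Rmax 0.1
wrist 0.1 0.125 682 off pct 3,50,97 [-4.   3.3  5. ] y [-0.1364 -0.132  -0.1309] Rmax 0.1249
wrist 0.125 0.15 589 off pct 3,50,97 [-3.5  3.4  5.3] y [-0.1365 -0.1321 -0.1308] Rmax 0.1439
wrist 0.157 0.18 1467 off pct 3,50,97 [-6.6  5.2  8.9] y [-0.1393 -0.13   -0.1277] Rmax 0.1765
px 491 577 160 342
top 0.157 0.18 23 off pct 3,50,97 [-9.  -3.7  1. ] y [-0.1383 -0.132  -0.1276] Rmax 0.1759
scene 0.075 0.1 12 off pct 3,50,97 [-3.9 -0.4  3.4] y [-0.1394 -0.1331 -0.131 ] Rmax 0.0994
scene 0.1 0.125 16 off pct 3,50,97 [-3.8 -0.4  3.2] y [-0.1374 -0.1347 -0.1291] Rmax 0.1223
scene 0.125 0.15 21 off pct 3,50,97 [-3.7 -1.3  3. ] y [-0.1372 -0.1318 -0.1293] Rmax 0.1488
scene 0.157 0.18 32 off pct 3,50,97 [-8.4  0.6  7.4] y [-0.1392 -0.1305 -0.1264] Rmax 0.1766
```

View pics/wrist_a.png

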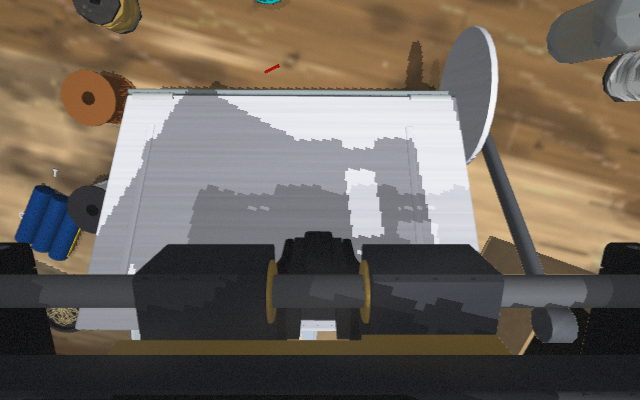

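The wrist view shows the cover (90–480, 90–330), the pointer running from the disc (485,140) to its round end (555,325), and the brown look-alike and battery untouched. The cover is at 0.619 and the pointer at about 0.871, so I have about +0.25 rad to go. I'll do most of it now.

```bash
python3 -c "
from plan import *
q=np.linspace(.619,.865,5); A=np.array([lug(a) for a in q])*1000; print(np.diff(A,axis=0).round(1))"
```

```text
[[7.2 0.  4.8]
 [7.4 0.  4.4]
 [7.7 0.  3.9]
 [7.9 0.  3.4]]
```

{"fn": "move_arm", "kwargs": {"increments": [{"xyz": [7.2, 0, -4.8], "roll": 0, "grip": 0}, {"xyz": [7.4, 0, -4.4], "roll": 0, "grip": 0}, {"xyz": [7.7, 0, -3.9], "roll": 0, "grip": 0}, {"xyz": [7.9, 0, -3.4], "roll": 0, "grip": 0}, {"xyz": [0, 0, 0], "roll": 0, "grip": 0}]}}

```text
time_s: 11.58
position: [0.5567, -0.0019, 0.2047]
tcp_rot: [[0.971, 0.24, -0.003], [0.24, -0.971, -0.001], [-0.004, 0.001, -1.0]]
force: [2.1, -4.2, -13.6]
opening: 0.156
grasp_force: 30.0
```

{"fn": "move_arm", "kwargs": {"increments": [{"xyz": [0, 0, 0], "roll": 0, "grip": 0}, {"xyz": [0, 0, 0], "roll": 0, "grip": 0}]}}

```text
time_s: 11.75
position: [0.5558, -0.0021, 0.2044]
tcp_rot: [[0.971, 0.24, -0.004], [0.24, -0.971, -0.002], [-0.004, 0.001, -1.0]]
force: [3.3, -4.2, -14.1]
opening: 0.159
grasp_force: 30.0
```

```bash
python3 -c "
from ptr import *
rep('b'); ptr('b')"
```

```text
t 11.75 grasp h [ 0.0281 -0.021   0.2234] F [  3.3  -4.2 -14.1] 0.1587493126321043
angle from TCP 0.8761 radius 0.1387 (want 0.1404 )
top cover 1905 angle 0.8307 offset from axis mm 2.27
top pointer 69 angle 0.9005 offset -1.42 y -0.1316
scene cover 87 angle 0.8333 offset from axis mm -1.48
wrist cover 24435 angle 0.8392 offset from axis mm 2.32
wrist pointer 1263 angle 0.8709 offset 3.44 y -0.1324
wrist 0.075 0.1 452 off pct 3,50,97 [-3.5  3.3  5. ] y [-0.1367 -0.1323 -0.1311] Rmax 0.0999
wrist 0.1 0.125 450 off pct 3,50,97 [-3.1  3.6  5.1] y [-0.1366 -0.1326 -0.131 ] Rmax 0.1233
wrist 0.125 0.15 177 off pct 3,50,97 [-3.5  3.2  5.1] y [-0.1363 -0.1319 -0.1308] Rmax 0.15
wrist 0.157 0.18 733 off pct 3,50,97 [-4.4  6.5  9.2] y [-0.1393 -0.1315 -0.1278] Rmax 0.1705
px 475 545 195 354
top 0.1 0.125 21 off pct 3,50,97 [-4.5  2.   4.4] y [-0.1352 -0.1316 -0.1302] Rmax 0.125
top 0.125 0.15 38 off pct 3,50,97 [-4.3  2.6  4.2] y [-0.1355 -0.1316 -0.13  ] Rmax 0.1471
top 0.157 0.18 87 off pct 3,50,97 [-7.1  2.8  7.8] y [-0.1385 -0.1308 -0.1271] Rmax 0.1765
scene 0.125 0.15 11 off pct 3,50,97 [-1.4  0.9  3.1] y [-0.1346 -0.1335 -0.1304] Rmax 0.1474
scene 0.157 0.18 32 off pct 3,50,97 [-8.2  0.5  7.4] y [-0.1393 -0.1298 -0.1254] Rmax 0.1775
```

{"fn": "move_arm", "kwargs": {"increments": [{"xyz": [2.4, 0, -1], "roll": 0, "grip": 0}, {"xyz": [2.3, 0, -1], "roll": 0, "grip": 0}, {"xyz": [0, 0, 0], "roll": 0, "grip": 0}, {"xyz": [0, 0, 0], "roll": 0, "grip": 0}, {"xyz": [0, 0, 0], "roll": 0, "grip": 0}]}}

```text
time_s: 12.32
position: [0.5593, -0.0013, 0.2058]
tcp_rot: [[0.971, 0.24, -0.006], [0.24, -0.971, -0.002], [-0.007, 0.0, -1.0]]
force: [2.5, -5.7, -14.7]
opening: 0.156
grasp_force: 30.0
```

```bash
python3 -c "
from ptr import *
rep('c'); ptr('c',('wrist',))
d=np.load('wrist_c.npy'); P=(cloud('wrist',d)-O)@RH
R=np.hypot(.078-P[...,0],P[...,2]-.094); A=np.arctan2(P[...,2]-.094,.078-P[...,0])
for lo,hi in ((.03,.05),(.05,.075),(.075,.1),(.1,.125),(.125,.15)):
  m=(d>0)&(R>lo)&(R<hi)&(P[...,1]<-.07)&(P[...,1]>-.12)&(abs(A-.87)<.15); print(lo,m.sum(),'cover off',(np.median((R*np.sin(A-.87))[m])*1000).round(2) if m.sum() else '')
"
```

```text
t 12.3167 grasp h [ 0.0316 -0.021   0.2248] F [  2.5  -5.7 -14.7] 0.15594061035614873
angle from TCP 0.9038 radius 0.1387 (want 0.1404 )
top cover 1836 angle 0.8563 offset from axis mm 2.38
top pointer 85 angle 0.8758 offset 1.76 y -0.1315
scene cover 125 angle 0.8615 offset from axis mm -1.75
wrist cover 23628 angle 0.8656 offset from axis mm 2.33
wrist pointer 1212 angle 0.87 offset 3.44 y -0.1325
wrist 0.075 0.1 448 off pct 3,50,97 [-3.4  3.3  5.1] y [-0.1366 -0.1323 -0.1311] Rmax 0.1
wrist 0.1 0.125 347 off pct 3,50,97 [-2.6  3.7  5.1] y [-0.1367 -0.133  -0.1311] Rmax 0.1206
wrist 0.125 0.15 239 off pct 3,50,97 [-3.9  3.4  5.2] y [-0.1362 -0.132  -0.1309] Rmax 0.15
wrist 0.157 0.18 547 off pct 3,50,97 [-1.9  6.3  9. ] y [-0.1394 -0.1321 -0.1279] Rmax 0.1687
px 474 541 201 354
0.03 1404 cover off 1.49
0.05 1998 cover off 1.28
0.075 2151 cover off 1.03
0.1 0 cover off 
0.125 0 cover off
```

{"fn": "move_arm", "kwargs": {"increments": [{"xyz": [1.4, 0, -0.6], "roll": 0, "grip": 0}, {"xyz": [0, 0, 0], "roll": 0, "grip": 0}, {"xyz": [0, 0, 0], "roll": 0, "grip": 0}, {"xyz": [0, 0, 0], "roll": 0, "grip": 0}, {"xyz": [0, 0, 0], "roll": 0, "grip": 0}]}}

```text
time_s: 12.88
position: [0.5603, -0.001, 0.2061]
tcp_rot: [[0.971, 0.24, -0.007], [0.24, -0.971, -0.002], [-0.007, 0.0, -1.0]]
force: [2.2, -6.2, -16.0]
opening: 0.156
grasp_force: 30.0
```

```bash
python3 -c "
from ptr import *
rep('d')
im=cv2.imread('pics/scene_d.png')[100:330,220:460]; a=cv2.resize(im,(600,575),interpolation=cv2.INTER_CUBIC); cv2.imwrite('pics/fin.png',a)
d=np.load('top_d.npy'); P=cloud('top',d)
m=(d>0)&(P[...,2]>.035)&(P[...,2]<.06)&(np.hypot(P[...,0]-.4547,P[...,1]-.1955)<.035); print('spool',P[m].mean(0),m.sum())"
```

```text
t 12.8833 grasp h [ 0.0327 -0.021   0.2251] F [  2.2  -6.2 -16. ] 0.15628672001045887
angle from TCP 0.9121 radius 0.1387 (want 0.1404 )
top cover 1798 angle 0.8652 offset from axis mm 2.34
top pointer 90 angle 0.8851 offset 0.45 y -0.1314
scene cover 149 angle 0.8701 offset from axis mm -1.95
wrist cover 23353 angle 0.8742 offset from axis mm 2.24
wrist pointer 1191 angle 0.8711 offset 3.51 y -0.1324
spool [0.45492278 0.19622666 0.04307828] 329
```

View pics/fin.png

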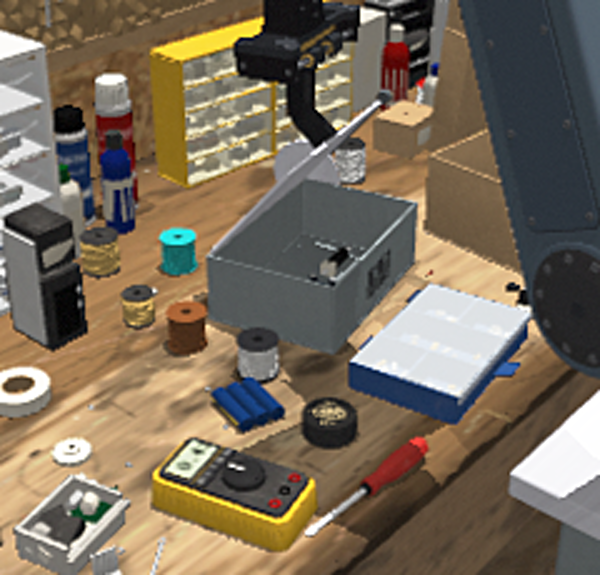

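The cover is held open at crop (310,170), in line with the pointer end at (385,97). The spool stands upright at (258,352), clear of the housing, and the bystanders are where they were. Cover is at 0.865–0.874 against the pointer's ~0.871, so I'm handing in.

```bash
python3 -c "
from rig import bot
print(bot.hand_in())"
```

```text
the job is handed in; nothing more can be done
None
```

I handed the job in at about 13 s: the spool stands upright on the bench beside the housing, clear of it, and the gripper holds the cover at about 0.87 rad, in line with the pointer (about 0.871 rad).

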